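Find the unlatched hatch of the cable box and push it open

TASK

Three of the four identical hatches in the top of the grey cable box are latched from inside: press their black spots in turn with a fingertip until you find the one that rocks, and press it so that its far end rises. Then push the raised end over toward the robot until the hatch stands fully open, past upright, against its stop, and leave it so. Only press and push with the fingers: grip or lift nothing, and leave the things lying about where they are.

Things in the scene. Friction and masses are not known exactly. Their poses are not given: they have to be found in the camera images.
- cable_box: Hollow grey steel box fixed to the worktop, 126 (x) x 412 (y) x 65 mm high; origin under its centre, +x away from the robot, +y left, turned a few degrees. Four equal aluminium hatches, 94 (x) x 62 (y) x 4 mm, lie flush in its top in a row along y, at y = -159, -83, -7, +69 mm, 2 mm gaps round them; the left end is a plain deck. Hinge pins: along y at x = -7, z = 63 mm.
- hatch_1 (a joint): Swing of hatch 1 (1 at the right, -y), rad: 0 closed; grows as the robot's-side end (42 mm from the pins) sinks and the far end (52 mm) rises; 1.57 upright; 1.83 at its stop, leaning to the robot. Latched: under 0.07 even when pressed. Unlatched: no spring, friction 0.06 N m, stays where left. Which is unlatched cannot be seen and varies.
- hatch_1_pad (a point): Centre of the black spot (22 mm, flush) on the top of hatch 1, the place to press: 26 mm from the pins toward the robot, 16 mm from that end. An unlatched hatch sinks here under about 2 to 3 N, with 45 mm of free depth below; a latched one gives under 2 mm. Moves with the hatch.
- hatch_1_lip (a point): Middle of the upper edge of the far end of hatch 1, 52 mm from the pins; this end rises when the spot is pressed. Moves with the hatch; x points from pins to lip, z out of the upper face.
- hatch_2 (a joint): Swing of hatch 2 (1 at the right, -y), rad: 0 closed; grows as the robot's-side end (42 mm from the pins) sinks and the far end (52 mm) rises; 1.57 upright; 1.83 at its stop, leaning to the robot. Latched: under 0.07 even when pressed. Unlatched: no spring, friction 0.06 N m, stays where left. Which is unlatched cannot be seen and varies.
- hatch_2_pad (a point): Centre of the black spot (22 mm, flush) on the top of hatch 2, the place to press: 26 mm from the pins toward the robot, 16 mm from that end. An unlatched hatch sinks here under about 2 to 3 N, with 45 mm of free depth below; a latched one gives under 2 mm. Moves with the hatch.
- hatch_2_lip (a point): Middle of the upper edge of the far end of hatch 2, 52 mm from the pins; this end rises when the spot is pressed. Moves with the hatch; x points from pins to lip, z out of the upper face.
- hatch_3 (a joint): Swing of hatch 3 (1 at the right, -y), rad: 0 closed; grows as the robot's-side end (42 mm from the pins) sinks and the far end (52 mm) rises; 1.57 upright; 1.83 at its stop, leaning to the robot. Latched: under 0.07 even when pressed. Unlatched: no spring, friction 0.06 N m, stays where left. Which is unlatched cannot be seen and varies.
- hatch_3_pad (a point): Centre of the black spot (22 mm, flush) on the top of hatch 3, the place to press: 26 mm from the pins toward the robot, 16 mm from that end. An unlatched hatch sinks here under about 2 to 3 N, with 45 mm of free depth below; a latched one gives under 2 mm. Moves with the hatch.
- hatch_3_lip (a point): Middle of the upper edge of the far end of hatch 3, 52 mm from the pins; this end rises when the spot is pressed. Moves with the hatch; x points from pins to lip, z out of the upper face.
- hatch_4 (a joint): Swing of hatch 4 (1 at the right, -y), rad: 0 closed; grows as the robot's-side end (42 mm from the pins) sinks and the far end (52 mm) rises; 1.57 upright; 1.83 at its stop, leaning to the robot. Latched: under 0.07 even when pressed. Unlatched: no spring, friction 0.06 N m, stays where left. Which is unlatched cannot be seen and varies.
- hatch_4_pad (a point): Centre of the black spot (22 mm, flush) on the top of hatch 4, the place to press: 26 mm from the pins toward the robot, 16 mm from that end. An unlatched hatch sinks here under about 2 to 3 N, with 45 mm of free depth below; a latched one gives under 2 mm. Moves with the hatch.
- hatch_4_lip (a point): Middle of the upper edge of the far end of hatch 4, 52 mm from the pins; this end rises when the spot is pressed. Moves with the hatch; x points from pins to lip, z out of the upper face.
- screw_tray: round shallow metal dish, 62 mm across, 10 mm high, standing on the plain left end of the box; bystander; origin under its centre
- screwdriver: small screwdriver lying in front of the box, 14 x 150 x 13 mm; bystander; origin under its centre
- tweezers: thin steel tweezers lying in front of the box, 17 x 123 x 9 mm; bystander; origin under its centre
- phone: black phone lying in front of the box to the right, 148 x 73 x 9 mm; bystander; origin under its centre
- aa_cell: small round battery cell lying to the right in front of the box, 50 mm long, 15 mm thick; bystander; origin under its centre

How it is judged:
By the outcome, as a careful person would: the job done as asked, in the order asked, and still so for the second after the job is handed in, with the robot touching nothing.
It also fails if it takes over 56 s, if anything falls off the work surface, if the arm or the gripper's body presses on something with over 40 N, if the wrist force passes 120 N, or if a joint passes its speed limit or range.

ROBOT

A 6-joint arm with a two-finger parallel gripper is mounted at the origin on a cart in front of the work surface, level with it; the furniture and walls round the work are solid. World frame = base frame: x ahead of the robot, y to its left, z up, the work surface at z = 0. Lengths are in mm, angles in rad, forces in N, time in s.
With the tool pointing down it reaches from about 350 to 975 mm from the base axis. Payload 7.1 kg.
Tool frame: the origin (TCP) lies between the finger pads; the fingertips stand 19 mm ahead of it and the grasp point (between the pads) is the TCP (ctrl.finger_overhang is the distance from the TCP to the fingertips, in mm); z points along the fingers, y is the line along which they close (so a half turn about z gives the same grasp; the last joint's range is limited). The gripper opens to 88 mm and grips with 3 to 60 N. Pads are 20 mm wide; open, the fingers measure 115 mm over their backs; the gripper's body (75 mm by 178 mm) begins 61 mm behind the grasp point.
Start: joints at [-1.307, 0.423, 1.63, -0, 1.089, -0.019], TCP at [174.422, -600.152, 241.675] pointing down, gripper open.
Joint ranges: [-3, 3], [-0.9, 2.11], [0.09, 2.58], [-1.31, 4.45], [0.11, 2.69], [-2.54, 2.54]. Speed limits (rad/s): [2.39, 2.39, 3.01, 3.14, 3.14, 3.14].

INTERFACE

Orientations are given as a rotation vector (axis times angle).
In Python, from workcell import ctrl gives the robot as it stands. The module is installed in compiled form; this text tells all that it offers.
- The arm moves only by the tool arm_command, never from a script. Its argument "rows" is one flat list of numbers, 7 for each row, row after row: the turn, a rotation vector about the tool's x, y, z scaled (see below), then the shift along the tool's x, y, z scaled (see below), then the opening, from -1 (shut) to 1 (fully open). A call has 1 to 5 rows; each row is the pose to reach, as a shift and turn from the pose commanded when the call began, along the tool's axes at that moment, turning the shorter way round; what a row does not reach only later rows make up. The controller multiplies each number of a shift by 80 mm and each number of a turn by 180 degrees. A row lasts 1/10 s, in which the tool goes at most 50 mm and 8.59 degrees, less where a joint would pass 70% of its speed; a pose out of reach is approached as far as the arm can. A call with a number of a shift or a turn outside -1 to 1 is refused whole. A call with a gripper value outside its range is refused whole. The fingers move at their own pace and stop on an object; the grip force is fixed at half the most. Time passes only in rows, so rows that repeat a pose let the fingers close. It gives the time, the measured TCP pose, the force, the opening and the grip force at its end, in the units of the state.
- ctrl.get_obs(): the state, without advancing time (a new reading comes with each control period).
- ctrl.get_image(name): name is "scene" or "top" or "wrist"; returns (picture, depth): 420x560x3 uint8, red, green, blue; 420x560 float32, mm along the optical axis (not along the pixel's ray), 0 where there is no reading.
- ctrl.camera_params(name): a dict with "camera_matrix" (3x3 intrinsics, pixels), "world_to_cam" (4x4, takes a point from world to camera coordinates); the wrist camera has in their place "tool_from_camera" (4x4, takes a point from camera to tool coordinates, whose origin is the TCP and whose axes are the flange's). Camera axes: x right, y down, z forward; pixel columns grow to the right and rows downward; lengths in mm; the calibration is good to about 2 mm. A picture is of the moment at which its call begins: read the wrist's pose just before it. camera_params takes no time and is no camera call.
- ctrl.close_job(): hands the job in; it is judged then, once.
The state is a dict: "t": time; "qpos": joint angles; "qvel": joint speeds; "joint_torque": joint torques, N m; "ee_pos": TCP position; "orientation": TCP orientation; "ft_force": force on the tool from outside, world axes, zero at the start; "moment": the same for the moment, N m; "width": finger opening in mm; "grasp_force": force on a finger pad.
Only numpy, scipy, OpenCV 4.12 (cv2) and the standard library are available. Lean on these libraries where they do the work, as an engineer would, in place of code of your own. Each camera call takes 0.05 s, during which the arm holds its last target. There are 200 camera calls.

## Working session

There is one attempt and no reset: what is moved stays moved. The work goes in short steps, Python scripts to look and compute and a tool call to move; the robot and the scene stay as the last step left them, time stands still between calls to the robot, and variables do not carry over. Pictures are saved under pics/ and viewed, at most 10 in all, crops included, and the job is handed in when it is done.

Besides the shell and the picture viewer there is one more tool, called in YAML: its name, and indented under it one key for each argument. arm_command: Moves the arm, as the interface text tells. Shifts and turns lie within -1 to 1; 1 stands for 80 mm of shift or 180 degrees of turn. Its arguments: {"type":"object","properties":{"rows":{"type":"array","items":{"type":"number"}}},"required":["rows"]}

```bash
mkdir -p pics
python3 - <<'E'
from workcell import ctrl
import cv2,numpy as np
for n in("top","scene"):
    im,d=ctrl.get_image(n); p=ctrl.camera_params(n); print(n,p)
    cv2.imwrite(f"pics/{n}0.png",im[:,:,::-1]); np.savez(f"{n}0.npz",im=im,d=d,K=p["camera_matrix"],T=p["world_to_cam"])
print(ctrl.get_obs())
E
```

```text
top {'camera_matrix': array([[462.46897019,   0.        , 276.53519247],
       [  0.        , 462.46897019, 209.58977972],
       [  0.        ,   0.        ,   1.        ]]), 'world_to_cam': array([[-9.71294034e-04, -9.99984175e-01, -5.54135838e-03,
        -7.52860508e+01],
       [-9.95027505e-01,  1.51834638e-03, -9.95889512e-02,
         4.77992672e+02],
       [ 9.95957889e-02,  5.41707385e-03, -9.95013233e-01,
         1.13863762e+03],
       [ 0.00000000e+00,  0.00000000e+00,  0.00000000e+00,
         1.00000000e+00]])}
scene {'camera_matrix': array([[425.86164963,   0.        , 271.9877131 ],
       [  0.        , 425.86164963, 203.17797339],
       [  0.        ,   0.        ,   1.        ]]), 'world_to_cam': array([[-8.64535739e-01, -5.02569500e-01,  1.36165853e-03,
         3.89350536e+02],
       [-2.28642162e-01,  3.90901736e-01, -8.91582074e-01,
         2.21036305e+02],
       [ 4.47549682e-01, -7.71115900e-01, -4.52857098e-01,
         7.03721432e+02],
       [ 0.00000000e+00,  0.00000000e+00,  0.00000000e+00,
         1.00000000e+00]])}
{'t': 0.1, 'qpos': array([-1.30696358e+00,  4.23756348e-01,  1.63061004e+00, -4.60629954e-05,
        1.08860182e+00, -1.90221364e-02]), 'qvel': array([-0.00060667, -0.00218381, -0.00095718, -0.00151619,  0.00114509,
        0.00013153]), 'joint_torque': array([-2.39503061e-04, -5.45613027e+01, -2.74324894e+01,  6.45554136e-02,
        1.87730638e-02, -2.36096770e-05]), 'ee_pos': array([ 174.3116404 , -599.70220845,  240.98584437]), 'orientation': array([-3.10887491e+00, -4.42669251e-01,  3.27284266e-04]), 'ft_force': array([ 0.03255075, -0.57889655, -0.17632031]), 'moment': array([ 0.04808316,  0.02429916, -0.02985274]), 'grasp_force': 0.0, 'width': 87.51050476225475}
```

View pics/top0.png

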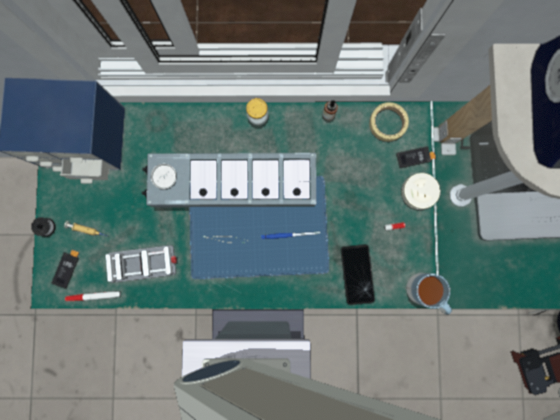

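View pics/scene0.png

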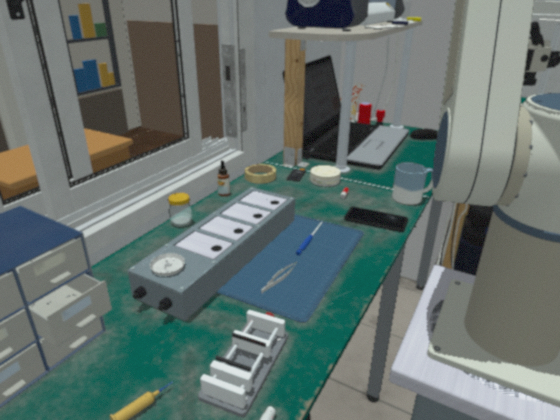

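The top view shows the box with its dark spots at about (297,192), (266,192), (235,192) and (203,192), hatch 1 being the rightmost. The tray is on the left deck at (164,177). The scene view shows nothing standing tall near the box.

```bash
cat > h.py <<'E'
import numpy as np,cv2
from scipy.spatial.transform import Rotation as R
def ray(uv,K,T,z):
    d=T[:3,:3].T@np.linalg.solve(K,[*uv,1.]); c=-T[:3,:3].T@T[:3,3]
    return c+d*(z-c[2])/d[2]
def togo(o,tgt,yaw):
    """shift (units of 80mm, tool axes) to target & turn about tool z (units 180deg)"""
    M=R.from_rotvec(o["orientation"]); s=M.inv().apply(np.array(tgt)-o["ee_pos"])/80
    G=R.from_matrix(np.array([[np.cos(yaw),np.sin(yaw),0],[np.sin(yaw),-np.cos(yaw),0],[0,0,-1]]))
    return s.round(3),((M.inv()*G).as_rotvec()/np.pi).round(4)
E
python3 - <<'E'
from h import *
from workcell import ctrl
z=np.load("top0.npz");im=z["im"];K=z["K"];T=z["T"]
g=im.max(2); sub=np.zeros_like(g); sub[183:200,192:308]=255
m=((g<70)&(sub>0)).astype(np.uint8)
n,_,st,c=cv2.connectedComponentsWithStats(m)
P=[]
for s,p in zip(st[1:],c[1:]):
    if s[4]>20: q=ray(p,K,T,65);P.append(q);print(s,p.round(1),q.round(1))
P=np.array(P);P=P[P[:,1].argsort()]
d=P[-1]-P[0];yaw=np.arctan2(-d[0],d[1]);print("yaw",np.degrees(yaw),np.linalg.norm(d)/3)
o=ctrl.get_obs()
print(togo(o,[P[0][0],P[0][1],150],yaw))
E
```

```text
[200 189   6   6  27] [202.5 191.9] [517.3 104.1  65. ]
[231 189   7   6  28] [234.  191.5] [518.1  27.4  65. ]
[263 189   6   6  28] [265.2 191.5] [518.  -48.6  65. ]
[294 189   6   6  30] [296.4 191.4] [ 518.2 -124.4   65. ]
yaw 0.22163338498318166 76.15494342627325
(array([ 5.787, -4.504,  1.143]), array([-0.0004,  0.0001,  0.0888]))
```

arm_command:
  rows: [0, 0, 0.0888, 1, -0.8, 0, -1, 0, 0, 0.0888, 1, -0.8, 0, -1, 0, 0, 0.0888, 1, -0.8, 0, -1]

```text
t: 0.4
ee_pos: [235.1, -512.0, 240.9]
orientation: [-3.138, -0.004, 0.001]
ft_force: [-1.1, -0.4, -0.4]
width: 67.3
grasp_force: 0.0
```

arm_command:
  rows: [0, 0, 0, 0.71, -0.98, 0, -1, 0, 0, 0, 0.71, -0.98, 0, -1, 0, 0, 0, 0.71, -0.98, 0, -1]

```text
t: 0.7
ee_pos: [291.6, -434.2, 241.3]
orientation: [-3.139, -0.013, 0.001]
ft_force: [-0.3, 0.3, 0.1]
width: 43.4
grasp_force: 0.0
```

arm_command:
  rows: [0, 0, 0, 0.71, -0.98, 0, -1, 0, 0, 0, 0.71, -0.98, 0, -1, 0, 0, 0, 0.71, -0.98, 0, -1]

```text
t: 1.0
ee_pos: [348.0, -356.5, 241.5]
orientation: [-3.14, -0.013, 0.0]
ft_force: [-0.4, 0.3, -0.0]
width: 19.3
grasp_force: 0.0
```

arm_command:
  rows: [0, 0, 0, 0.71, -0.98, 0, -1, 0, 0, 0, 0.71, -0.98, 0, -1, 0, 0, 0, 0.71, -0.98, 0, -1]

```text
t: 1.3
ee_pos: [404.8, -278.6, 241.7]
orientation: [-3.141, -0.013, -0.001]
ft_force: [-0.8, -0.4, 0.0]
width: 0.5
grasp_force: 0.0
```

arm_command:
  rows: [0, 0, 0, 0.71, -0.98, 0, -1, 0, 0, 0, 0.71, -0.98, 0, -1, 0, 0, 0, 0.71, -0.98, 0, -1]

```text
t: 1.6
ee_pos: [461.6, -200.5, 241.8]
orientation: [3.141, 0.012, 0.002]
ft_force: [-0.5, -0.4, -0.1]
width: 0.3
grasp_force: 0.0
```

arm_command:
  rows: [0, 0, 0, 0.71, -0.98, 0, -1, 0, 0, 0, 0.71, -0.98, 0, -1, 0, 0, 0, 0.71, -0.98, 0, -1, 0, 0, 0, 0.71, -0.98, 0, -1]

```text
t: 2.0
ee_pos: [515.8, -124.4, 241.4]
orientation: [3.141, 0.008, -0.001]
ft_force: [-0.2, 0.1, -0.5]
width: 0.4
grasp_force: 0.0
```

Run:
```python
from h import *
from workcell import ctrl
o=ctrl.get_obs();im,d=ctrl.get_image("wrist");p=ctrl.camera_params("wrist")
cv2.imwrite("pics/w1.png",im[:,:,::-1])
print(p,{k:o[k] for k in("t","ee_pos","orientation","ft_force","width")})
B=np.eye(4);B[:3,:3]=R.from_rotvec(o["orientation"]).as_matrix();B[:3,3]=o["ee_pos"]
T=np.linalg.inv(B@p["tool_from_camera"]);K=p["camera_matrix"];np.savez("w1.npz",im=im,d=d,K=K,T=T)
n,_,st,c=cv2.connectedComponentsWithStats((im.max(2)<60).astype(np.uint8))
for s,q in zip(st[1:],c[1:]):
    if 80<s[4]<8000: print(s,ray(q,K,T,65).round(1))
print(togo(o,[518,-124,100],0.004))
```

```text
{'camera_matrix': array([[372.83593732,   0.        , 278.33378516],
       [  0.        , 372.83593732, 214.23503998],
       [  0.        ,   0.        ,   1.        ]]), 'tool_from_camera': array([[-3.83122721e-04, -9.64451882e-01, -2.64258245e-01,
         7.12025446e+01],
       [ 9.99999876e-01, -2.85409909e-04, -4.08155851e-04,
         9.28328586e-01],
       [ 3.18224757e-04, -2.64258368e-01,  9.64451872e-01,
        -1.42471553e+02],
       [ 0.00000000e+00,  0.00000000e+00,  0.00000000e+00,
         1.00000000e+00]])} {'t': 2.0, 'ee_pos': array([ 515.81349239, -124.40177298,  241.36456237]), 'orientation': array([ 3.14091366e+00,  8.33113356e-03, -1.19982999e-03]), 'ft_force': array([-0.17682547,  0.08213618, -0.45703479]), 'width': 0.36416679493840703}
[548  71  12  44 461] [ 602.5 -349.3   65. ]
[ 57  99  60   4 128] [595.3  33.1  65. ]
[241  99  40   4  88] [ 595.9 -111.2   65. ]
[149 100  77   3 151] [595.6 -50.5  65. ]
[  7 185  23  22 380] [515.1 102.1  65. ]
[ 95 186  22  22 377] [515.3  26.   65. ]
[181 186  23  22 389] [515.2 -49.9  65. ]
[268 186  23  22 397] [ 515.5 -125.9   65. ]
[352 215  11  36 282] [ 481.4 -196.6   65. ]
[554 395   6  25  89] [ 290.  -415.7   65. ]
(array([ 0.029, -0.006,  1.767]), array([0.0002, 0.0002, 0.0004]))
```

View pics/w1.png

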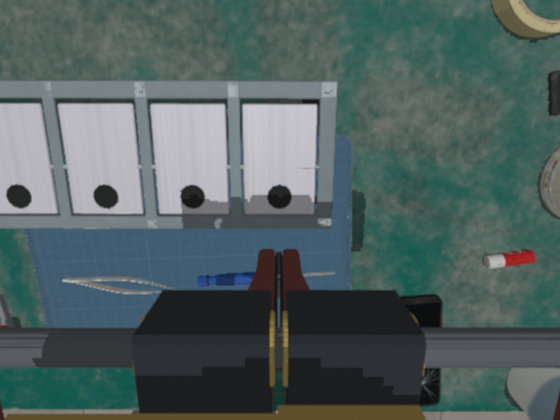

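The four spots lie at (279,196), (192,196), (106,196) and (19,196), so they are at x≈516 and y = -125, -49, +27, +103. The fingers are shut and pointing down. Next I press hatch 1.

arm_command:
  rows: [0, 0, 0, 0.01, 0, 1, -1, 0, 0, 0, 0.01, 0, 1, -1]

```text
t: 2.25
ee_pos: [515.3, -125.3, 160.2]
orientation: [3.141, 0.003, -0.001]
ft_force: [-1.1, -0.9, 0.1]
width: 0.2
grasp_force: 0.0
```

arm_command:
  rows: [0, 0, 0, 0, 0, 0.84, -1, 0, 0, 0, 0, 0, 0.84, -1, 0, 0, 0, 0, 0, 0.84, -1]

```text
t: 2.55
ee_pos: [513.7, -124.8, 91.8]
orientation: [-3.14, -0.003, 0.01]
ft_force: [0.6, -0.2, 1.0]
width: 0.2
grasp_force: 0.0
```

arm_command:
  rows: [0, 0, 0, 0, 0, 0.06, -1, 0, 0, 0, 0, 0, 0.12, -1, 0, 0, 0, 0, 0, 0.12, -1]

```text
t: 2.85
ee_pos: [517.0, -123.9, 85.6]
orientation: [3.141, 0.005, 0.002]
ft_force: [0.3, -0.7, 0.4]
width: 0.4
grasp_force: 0.0
```

arm_command:
  rows: [0, 0, 0, 0, 0, 0.02, -1, 0, 0, 0, 0, 0, 0.04, -1, 0, 0, 0, 0, 0, 0.05, -1]

```text
t: 3.15
ee_pos: [517.4, -123.6, 83.7]
orientation: [3.141, 0.007, 0.003]
ft_force: [-9.8, 2.1, 37.3]
width: 0.5
grasp_force: 18.2
```

Hatch 1 is latched: 37 N and it did not sink. On to hatch 2.

arm_command:
  rows: [0, 0, 0, 0, 0, -0.3, -1, 0, 0, 0, 0, -0.95, -0.3, -1, 0, 0, 0, 0, -0.95, -0.3, -1, 0, 0, 0, 0, -0.95, -0.3, -1]

```text
t: 3.55
ee_pos: [516.5, -45.0, 105.6]
orientation: [-3.141, -0.011, -0.001]
ft_force: [-0.2, -0.4, -0.5]
width: -0.0
grasp_force: 0.0
```

arm_command:
  rows: [0, 0, 0, 0, 0, 0.2, -1, 0, 0, 0, 0, 0, 0.25, -1, 0, 0, 0, 0, 0, 0.28, -1, 0, 0, 0, 0, 0, 0.3, -1]

```text
t: 3.95
ee_pos: [516.1, -47.6, 81.0]
orientation: [-3.141, -0.005, 0.001]
ft_force: [-3.5, 0.9, 5.4]
width: 0.8
grasp_force: 2.4
```

Hatch 2 gives: 5 N at a height where hatch 1 gave 37 N. I press deeper.

arm_command:
  rows: [0, 0, 0, 0, 0, 0.05, -1, 0, 0, 0, 0, 0, 0.1, -1, 0, 0, 0, 0, 0, 0.15, -1, 0, 0, 0, 0, 0, 0.2, -1, 0, 0, 0, 0, 0, 0.22, -1]

```text
t: 4.45
ee_pos: [516.4, -47.7, 63.2]
orientation: [3.141, 0.006, 0.0]
ft_force: [-0.9, 0.3, 2.6]
width: 0.4
grasp_force: 1.3
```

Run:
```python
from h import *
from workcell import ctrl
im,d=ctrl.get_image("scene");cv2.imwrite("pics/s2.png",cv2.resize(im[150:330,110:330,::-1],None,fx=3,fy=3))
```

```text
(no output)
```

View pics/s2.png

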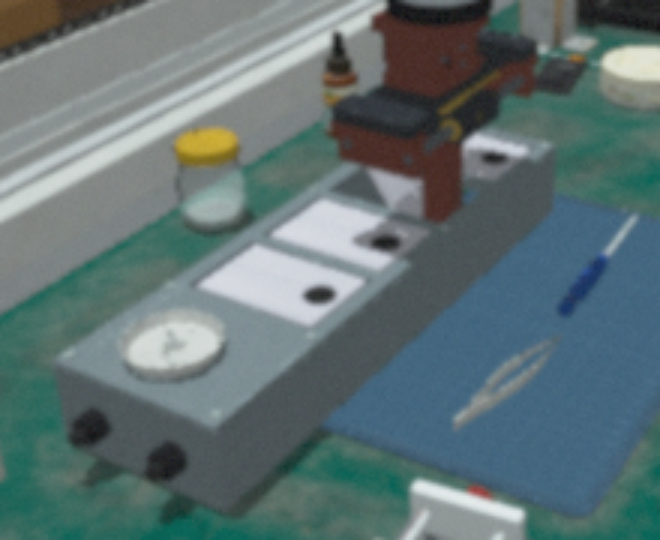

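The hatch at (390,190) is tilted with its far end up. I lift out, cross to the far side and look.

arm_command:
  rows: [0, 0, 0, 0, 0, -0.3, -1, 0, 0, 0, 0, 0, -0.9, -1, 0, 0, 0, 0, 0, -1, -1, 0, 0, 0, 0, 0, -1, -1]

```text
t: 4.9
ee_pos: [517.7, -47.5, 144.8]
orientation: [3.141, 0.006, 0.006]
ft_force: [0.3, 0.4, -0.6]
width: 0.1
grasp_force: 0.0
```

arm_command:
  rows: [0, 0, 0, 0, 0, -0.3, -1, 0, 0, 0, 0.6, 0, -0.3, -1, 0, 0, 0, 0.6, 0, -0.3, -1]

```text
t: 5.2
ee_pos: [568.9, -47.4, 167.1]
orientation: [3.141, 0.006, 0.008]
ft_force: [-0.3, 0.3, -0.3]
width: 0.5
grasp_force: 0.0
```

arm_command:
  rows: [0, 0, 0, 0.6, 0, 0, -1, 0, 0, 0, 0.6, 0, 0, -1, 0, 0, 0, 0.6, 0, 0, -1]

```text
t: 5.5
ee_pos: [611.8, -46.8, 165.1]
orientation: [-3.141, -0.006, 0.004]
ft_force: [0.4, -0.2, -0.1]
width: 0.7
grasp_force: 0.0
```

Run:
```python
from h import *
from workcell import ctrl
im,d=ctrl.get_image("scene");cv2.imwrite("pics/s3.png",cv2.resize(im[120:330,110:330,::-1],None,fx=2.8,fy=2.8))
p=ctrl.camera_params("scene");K=p["camera_matrix"];T=p["world_to_cam"]
v,u=np.mgrid[:420,:560];ok=d>0
c=np.linalg.solve(K,np.c_[u[ok],v[ok],np.ones(ok.sum())].T)*d[ok]
w=(T[:3,:3].T@(c-T[:3,3:])).T
m=(abs(w[:,1]+48)<25)&(w[:,0]>530)&(w[:,0]<600)&(w[:,2]>70)&(w[:,2]<120)
q=w[m];print(len(q),q[q[:,2].argsort()][::max(1,len(q)//15)].round(0))
print(ctrl.get_obs()["ee_pos"])
```

```text
285 [[547. -30.  70.]
 [550. -23.  72.]
 [551. -36.  74.]
 [555. -72.  77.]
 [553. -56.  79.]
 [554. -45.  82.]
 [556. -37.  85.]
 [561. -35.  87.]
 [558. -48.  89.]
 [564. -64.  91.]
 [565. -35.  93.]
 [564. -41.  95.]
 [566. -64.  98.]
 [570. -54. 101.]
 [568. -35. 102.]]
[611.01678309 -46.82732811 165.31348555]
```

View pics/s3.png

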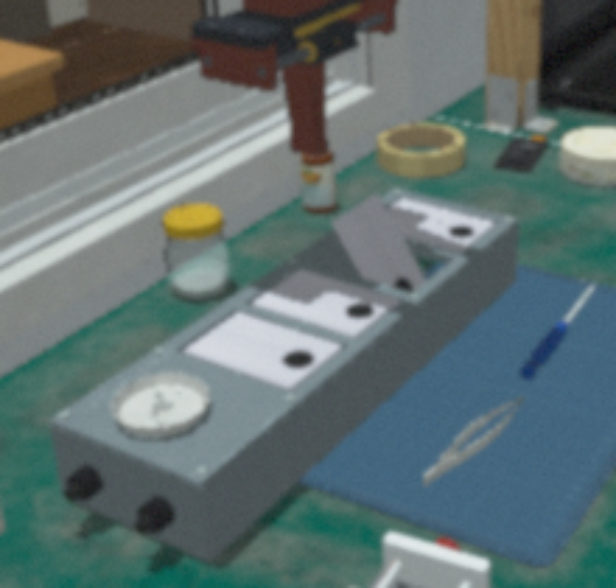

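The raised hatch is at (380,245), about 55° up, with its lip at x≈570 and z≈105. The finger hangs clear beyond it. I lower it behind the lip and push toward the robot.

arm_command:
  rows: [0, 0, 0, 0, 0, 0.4, -1, 0, 0, 0, 0, 0, 0.68, -1, 0, 0, 0, 0, 0, 0.68, -1]

```text
t: 5.85
ee_pos: [608.6, -46.7, 109.4]
orientation: [-3.141, -0.006, 0.012]
ft_force: [-0.6, 0.1, -0.3]
width: 0.3
grasp_force: 0.0
```

arm_command:
  rows: [0, 0, 0, -0.2, 0, 0, -1, 0, 0, 0, -0.3, 0, 0, -1, 0, 0, 0, -0.38, 0, 0, -1, 0, 0, 0, -0.46, 0, 0, -1, 0, 0, 0, -0.54, 0, 0, -1]

```text
t: 6.35
ee_pos: [569.9, -47.2, 113.9]
orientation: [3.141, 0.006, 0.004]
ft_force: [2.3, 0.1, 0.9]
width: 0.3
grasp_force: 1.0
```

arm_command:
  rows: [0, 0, 0, -0.05, 0, 0, -1, 0, 0, 0, -0.1, 0, 0, -1, 0, 0, 0, -0.14, 0, 0, -1, 0, 0, 0, -0.18, 0, 0, -1, 0, 0, 0, -0.21, 0, 0, -1]

```text
t: 6.85
ee_pos: [552.3, -47.1, 112.8]
orientation: [-3.142, -0.006, -0.0]
ft_force: [3.5, -0.4, -0.1]
width: 0.6
grasp_force: 1.1
```

Not at the stop yet; I push on in small steps.

arm_command:
  rows: [0, 0, 0, -0.03, 0, 0, -1, 0, 0, 0, -0.05, 0, 0, -1, 0, 0, 0, -0.05, 0, 0, -1]

```text
t: 7.15
ee_pos: [548.0, -47.1, 112.7]
orientation: [-3.142, -0.006, 0.001]
ft_force: [0.1, -0.8, -1.2]
width: 0.6
grasp_force: 0.4
```

arm_command:
  rows: [0, 0, 0, -0.02, 0, 0, -1, 0, 0, 0, -0.04, 0, 0, -1, 0, 0, 0, -0.04, 0, 0, -1]

```text
t: 7.45
ee_pos: [546.9, -47.2, 113.4]
orientation: [3.141, 0.006, 0.006]
ft_force: [6.7, -0.2, -2.5]
width: 0.4
grasp_force: 2.8
```

arm_command:
  rows: [0, 0, 0, -0.02, 0, 0, -1, 0, 0, 0, -0.03, 0, 0, -1, 0, 0, 0, -0.03, 0, 0, -1]

```text
t: 7.75
ee_pos: [546.5, -47.3, 113.9]
orientation: [3.141, 0.006, 0.013]
ft_force: [11.1, 1.0, -5.2]
width: 0.3
grasp_force: 4.8
```

The force climbs without motion, so the hatch is against its stop. I back off, rise and check.

arm_command:
  rows: [0, 0, 0, 0.3, 0, 0, -1, 0, 0, 0, 0.7, 0, 0, -1, 0, 0, 0, 0.7, 0, -0.5, -1, 0, 0, 0, 0.7, 0, -1, -1, 0, 0, 0, 0.7, 0, -1, -1]

```text
t: 8.25
ee_pos: [601.4, -47.2, 197.4]
orientation: [3.141, 0.006, 0.011]
ft_force: [1.0, 0.7, 0.1]
width: 0.6
grasp_force: 0.0
```

Run:
```python
from h import *
from workcell import ctrl
im,d=ctrl.get_image("scene");cv2.imwrite("pics/s4.png",cv2.resize(im[120:330,110:330,::-1],None,fx=2.8,fy=2.8))
p=ctrl.camera_params("scene");K=p["camera_matrix"];T=p["world_to_cam"]
v,u=np.mgrid[:420,:560];ok=d>0
c=np.linalg.solve(K,np.c_[u[ok],v[ok],np.ones(ok.sum())].T)*d[ok]
w=(T[:3,:3].T@(c-T[:3,3:])).T
m=(abs(w[:,1]+48)<25)&(w[:,0]>500)&(w[:,0]<600)&(w[:,2]>72)&(w[:,2]<125)
q=w[m];f=np.polyfit(q[:,2],q[:,0],1);print(len(q),"angle",np.pi/2-np.arctan(f[0]),q[:,2].max())
o=ctrl.get_obs();print(o["t"],o["ee_pos"],o["ft_force"])
```

```text
166 angle 1.805099537622241 111.72021510055582
8.3 [599.85620658 -47.06880034 195.12986124] [0.26182207 0.23981684 0.36826955]
```

View pics/s4.png

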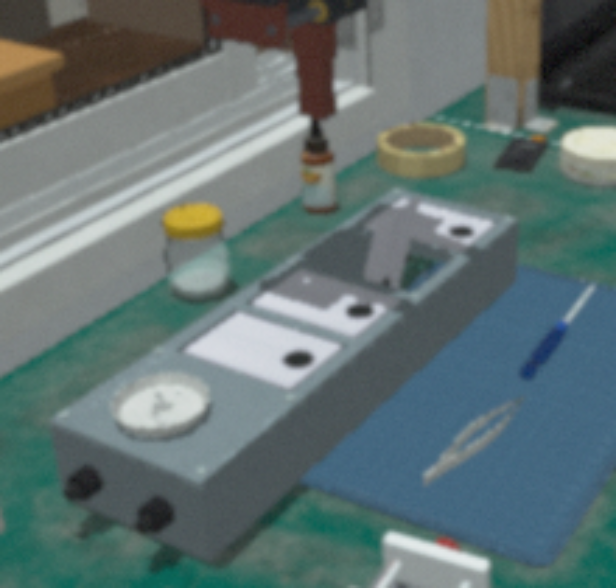

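The hatch at (395,240) stands past upright, measured at about 1.81 rad against a stop of 1.83. The arm is clear and nothing else has moved.

```bash
python3 -c "
from workcell import ctrl
print(ctrl.close_job())"
```

```text
the job is handed in; nothing more can be done
None
```

Hatch 2 was the unlatched one; it now stands open past upright against its stop (measured about 1.81 rad of 1.83), the arm is clear of everything, and the job was handed in at about 8.3 s of the 56 s allowed.

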